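String the finished key paddles on the carry bar

ROBOT

A 6-joint arm with a two-finger parallel gripper is mounted at the origin on the work surface. World frame = base frame: x ahead of the robot, y to its left, z up, the work surface at z = 0. Lengths are in mm, angles in rad, forces in N, time in s.
With the tool pointing down it reaches from about 350 to 775 mm from the base axis. Payload 7.3 kg.
Tool frame: the origin (TCP) lies midway between the tips of the shut fingers; the grasp point (between the pads) lies 19 mm behind it; z points along the fingers, y is the line along which they close (so a half turn about z gives the same grasp; the last joint's range is limited). The gripper opens to 92 mm and grips with 3 to 60 N. Pads are 19 mm wide; open, the fingers measure 130 mm over their backs; the gripper's body (75 mm by 190 mm) begins 47 mm behind the grasp point.
Start: joints at [1.08, 0.342, 1.524, -0, 1.275, -0.146], TCP at [177.441, 494.125, 226.741] pointing down, gripper open.
Joint ranges: [-2.53, 2.53], [-0.77, 2.02], [0.04, 2.7], [-1, 4.14], [0.28, 2.66], [-3.11, 3.11]. Speed limits (rad/s): [2.57, 2.57, 3.14, 3.14, 3.14, 3.14].

INTERFACE

Orientations are given as [roll, pitch, yaw] about the fixed x, y, z axes, in that order (R = Rz(yaw) Ry(pitch) Rx(roll)).
In Python, from plant import monitor, optics, workorder gives the robot as it stands. The module is installed in compiled form; this text tells all that it offers.
- The arm moves only by the tool servo_tool, never from a script. Its arguments are lists of equal length, an entry for each row: "linear": the shift along the tool's x, y, z as a fraction of full scale, a list of three; "spin": the turn about the tool's z as a fraction of full scale. In form: {"linear": [[dx, dy, dz], ...], "spin": [spin, ...]}. A call has exactly 8 rows; each row shifts and turns the commanded pose from where the row before left it, along the tool's axes as they then stand; what a row does not reach is not made up. Full scale, the value 1, is 200 mm for a shift and 90 degrees for a turn. A row lasts 1/8 s, in which the tool goes at most 62.5 mm and 10.7 degrees, less where a joint would pass 70% of its speed; a pose out of reach is approached as far as the arm can. A call with a number of a shift or a turn outside -1 to 1 is refused whole. A call with a gripper value outside its range is refused whole. "hand" is the opening, from -1 (shut) to 1 (fully open), set as the call begins (left out, the last holds). The fingers move at their own pace and stop on an object; the grip force is fixed at half the most. Time passes only in rows, so rows that do not move let the fingers close, or fill a call up. It gives the time, the measured TCP pose, the force, the opening and the grip force at its end, in the units of the state.
- monitor.get_obs(): the state, without advancing time (a new reading comes with each control period).
- optics.capture(name): name is "side" or "top" or "wrist"; returns a dict with "frame" (480x640x3 uint8, blue, green, red), "K" (3x3 intrinsics, pixels), "world_to_cam" (4x4, takes a point from world to camera coordinates). Camera axes: x right, y down, z forward; pixel columns grow to the right and rows downward; lengths in mm; the calibration is good to about 2 mm. A picture is of the moment at which its call begins. There is no depth.
- workorder.close_job(): hands the job in; it is judged then, once.
The state is a dict: "time": time; "joint_positions": joint angles; "dq": joint speeds; "tau": joint torques, N m; "tool_pos": TCP position; "tcp_rot": TCP orientation; "contact_force": force on the tool from outside, world axes, zero at the start; "moment": the same for the moment, N m; "grip_width": finger opening in mm; "finger_force": force on a finger pad.
Only numpy, scipy, OpenCV 4.12 (cv2) and the standard library are available. Lean on these libraries where they do the work, as an engineer would, in place of code of your own. Each camera call takes 0.05 s, during which the arm holds its last target. There are 200 camera calls.

TASK

The three key paddles standing in the programming console are finished. Take the carry bar off its stand by its handle, thread it through the holes of all three paddles while they stand in their slots, and lift them out together on the bar; do not touch the paddles with the gripper. Then lay the loaded bar back across both posts of its stand, in the notches and the same way round as before, with all three paddles hanging between the posts, let go, and leave everything else on the desk where it is.

Things in the scene. Friction and masses are not known exactly. Their poses are not given: they have to be found in the camera images.
- bar: carry bar: round steel rod, 9 diameter, 150 long, blunt tip, fixed to a black handle with orange band; about 110 g in all. Origin: on the rod's axis at the handle's front face; +y along the rod to the tip, z up at the start. Handle: flat-sided block, 20 wide (x), 50 long (y -50 to 0), 34 tall (z -22 to +12), gripped across its width from above. Starts lying level in the stand's notches
- bar_tip (a point): tip of the rod, on its axis, 150 mm from the handle's front face. On the stand the handle lies beyond the stand's -y post, its front face 11 mm clear of that post, and the tip beyond the +y post
- stand: fixed bar stand: dark base 80 (x) by 160 (y) by 8; two white posts, 8 thick, at y = -57.5 and +57.5. Each has an open-topped notch: flat floor 14 wide at height 95.5, flaring to 40 wide at height 118. A bar at rest lies level along the stand's y with its axis at height 100 and x about 0. Origin: underside centre, on the desk; z up
- console: fixed grey console, 124 (x) by 116 (y), top at height 92, on it a black slot block 76 (x) by 93 (y) up to height 114. Three slots along x, 11 wide, 22 deep, at y = -26, 0, +26. A paddle in a slot has its foot at height 92 and hole centre at 160, on the line x = 0 along the console's y; thread in the +y direction from its -y side. Origin: underside centre, on the desk; z up
- paddle_blue: blue plastic key paddle, 60 wide (x), 8 thick (y), 90 tall (z), about 50 g, a round 22 mm hole through its thickness centred 68 above its foot and 22 below its top. Starts upright in any one of the console's three slots. Origin: centre of its foot. Swings freely on the bar once lifted
- paddle_blue_hole (a point): centre of the hole of paddle_blue
- paddle_yellow: yellow plastic key paddle, 60 wide (x), 8 thick (y), 90 tall (z), about 50 g, a round 22 mm hole through its thickness centred 68 above its foot and 22 below its top. Starts upright in any one of the console's three slots. Origin: centre of its foot. Swings freely on the bar once lifted
- paddle_yellow_hole (a point): centre of the hole of paddle_yellow
- paddle_white: white plastic key paddle, 60 wide (x), 8 thick (y), 90 tall (z), about 50 g, a round 22 mm hole through its thickness centred 68 above its foot and 22 below its top. Starts upright in any one of the console's three slots. Origin: centre of its foot. Swings freely on the bar once lifted
- paddle_white_hole (a point): centre of the hole of paddle_white
- caddy: bystander: green battery caddy, 80 by 130 by 35 tall, loose; origin underside centre
- valet_key: bystander: nickel valet key, 82 long, 28 wide, 5 thick, loose on the desk
- fob_case: bystander: translucent red fob case half, 45 by 75 by 12, loose on the desk
- pry_tool: bystander: chrome pry tool, 180 long, 16 thick, loose on the desk
- screwdriver: bystander: screwdriver, 160 long, loose on the desk
There are look-alikes about, which are no part of the job. There is more than one size of the bar; the one meant has the size given above. There is more than one size of the paddle_yellow; the one meant has the size given above.

How it is judged:
By the outcome, as a careful person would: the job done as asked, in the order asked, and still so for the second after the job is handed in, with the robot touching nothing.
It also fails if it takes over 58 s, if anything falls off the work surface, if the arm or the gripper's body presses on something with over 40 N, if the wrist force passes 120 N, or if a joint passes its speed limit or range.

## Working session

There is one attempt and no reset: what is moved stays moved. The work goes in short steps, Python scripts to look and compute and a tool call to move; the robot and the scene stay as the last step left them, time stands still between calls to the robot, and variables do not carry over. Pictures are saved under pics/ and viewed, at most 10 in all, crops included, and the job is handed in when it is done.

Besides the shell and the picture viewer there is one more tool, called by a JSON object that holds its "name" and its "arguments", one argument or row to a line. servo_tool: Moves the arm, as the interface text tells. Shift numbers are shares of 200 mm and turn numbers shares of 90 degrees, none past 1 either way. Its arguments: {"type":"object","properties":{"linear":{"type":"array","items":{"type":"array","items":{"type":"number","minimum":-1,"maximum":1}}},"spin":{"type":"array","items":{"type":"number","minimum":-1,"maximum":1}},"hand":{"type":"number"}},"required":["linear","spin"]}

```bash
mkdir -p pics
python3 - <<'E'
from plant import monitor, optics
import cv2,pickle
o=monitor.get_obs();print(o)
for n in("top","side"):
    c=optics.capture(n);cv2.imwrite(f"pics/{n}0.png",c["frame"]);pickle.dump(c,open(n+".pkl","wb"));print(n,c["K"],c["world_to_cam"])
E
```

```text
{'time': 0.0, 'joint_positions': array([ 1.07998461e+00,  3.42730908e-01,  1.52502998e+00, -2.09191135e-05,
        1.27536684e+00, -1.45987361e-01]), 'dq': array([-0.00190295,  0.0002146 , -0.00105753,  0.00063751,  0.001571  ,
        0.00039577]), 'tau': array([-3.59577016e-04, -4.31243455e+01, -2.44218367e+01,  7.17697316e-02,
        5.57684444e-02, -5.84697295e-05]), 'tool_pos': array([177.25261027, 493.74276965, 226.03617845]), 'tcp_rot': array([-3.14007100e+00, -2.03515927e-04,  2.79677425e+00]), 'contact_force': array([-0.33748454,  0.72306967,  0.2166621 ]), 'moment': array([ 0.01697507, -0.00911948, -0.02176845]), 'finger_force': 0.0, 'grip_width': 91.5582270956063}
top [[458.7496833    0.         318.41800647]
 [  0.         458.7496833  235.17523248]
 [  0.           0.           1.        ]] [[-2.41496871e-02 -9.99260065e-01 -2.99351879e-02  2.84813617e+01]
 [-9.92239994e-01  2.76118416e-02 -1.21232753e-01  5.75635193e+02]
 [ 1.21969614e-01  2.67751576e-02 -9.92172618e-01  1.11135976e+03]
 [ 0.00000000e+00  0.00000000e+00  0.00000000e+00  1.00000000e+00]]
side [[444.98406302   0.         321.20803686]
 [  0.         444.98406302 251.08923193]
 [  0.           0.           1.        ]] [[ 6.93833725e-01 -7.20059810e-01 -1.04226473e-02 -3.98919510e+02]
 [-4.27135380e-01 -3.99839570e-01 -8.10976994e-01  3.35812253e+02]
 [ 5.79784554e-01  5.67135070e-01 -5.84985199e-01  6.11367683e+02]
 [ 0.00000000e+00  0.00000000e+00  0.00000000e+00  1.00000000e+00]]
```

View pics/top0.png

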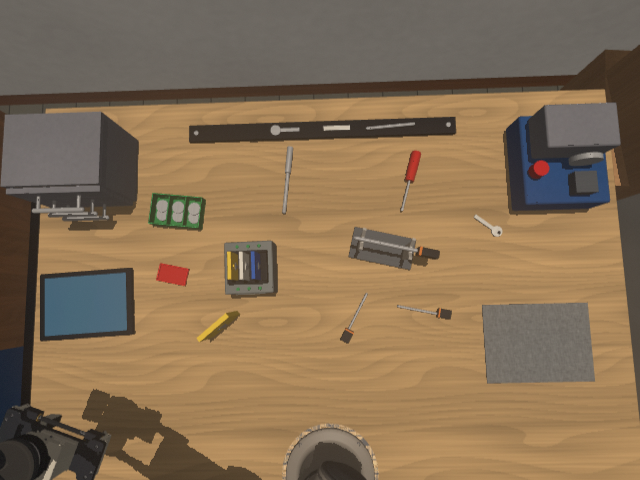

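View pics/side0.png

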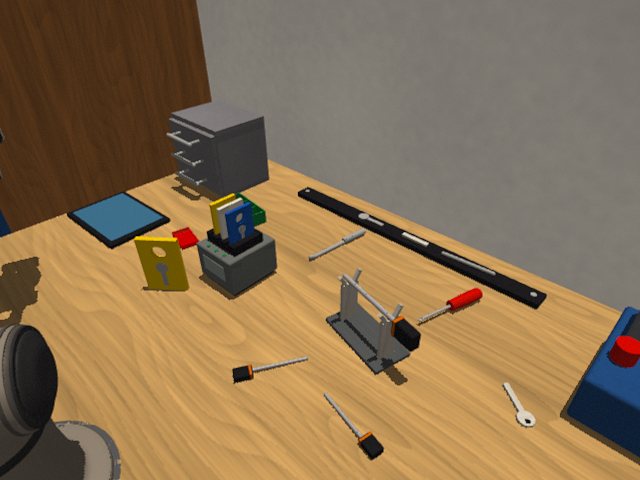

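The top view shows the stand's bar (rod 355–415,243, handle at 428,252), with loose look-alike bars at handles (347,335) and (444,313). The console holds three paddles: yellow (232,266), white (243,266) and blue (254,265). A look-alike yellow paddle stands free at (217,327). In the side view the bar handle is at (405,332) and the paddles are around (230,218). I choose the bar on the stand and the console's three paddles, and will check them in a crop.

Run:
```python
import cv2,numpy as np
t=cv2.imread("pics/top0.png");s=cv2.imread("pics/side0.png")
z=lambda im,x,y,w,h:cv2.resize(im[y:y+h,x:x+w],(400,300),interpolation=cv2.INTER_CUBIC)
a=np.vstack([np.hstack([z(t,340,215,100,75),z(t,205,230,100,75)]),np.hstack([z(s,315,262,120,90),z(s,185,185,120,90)])])
cv2.imwrite("pics/c1.png",a)
```

```text
(no output)
```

View pics/c1.png

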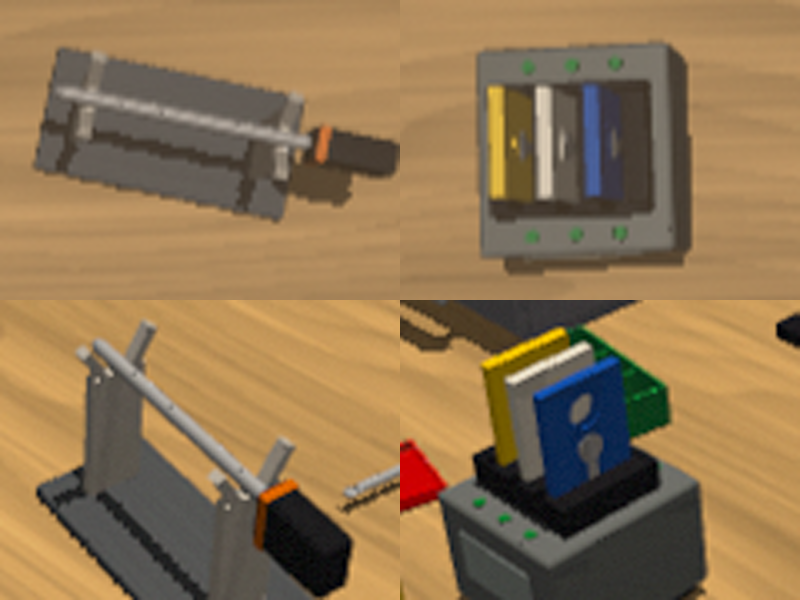

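```bash
cat > h.py <<'E'
import numpy as np,cv2,pickle
def ray(c,uv):
    W=c["world_to_cam"];R,t=W[:3,:3],W[:3,3]
    return -R.T@t, R.T@np.linalg.inv(c["K"])@np.r_[uv,1.]
def onz(c,uv,z):
    o,d=ray(c,uv);return o+d*(z-o[2])/d[2]
def proj(c,p):
    q=c["K"]@(c["world_to_cam"]@np.r_[p,1.])[:3];return q[:2]/q[2]
def comp(c,roi,lo,hi):
    x,y,w,h=roi;f=cv2.cvtColor(c["frame"][y:y+h,x:x+w],cv2.COLOR_BGR2HSV)
    m=cv2.inRange(f,lo,hi);n,l,s,ce=cv2.connectedComponentsWithStats(m);i=1+s[1:,4].argmax()
    p=np.argwhere(l==i)[:,::-1]+[x,y];return p.astype(np.float32)
E
python3 - <<'E'
from h import *
np.set_printoptions(precision=1,suppress=True)
T=pickle.load(open("top.pkl","rb"));S=pickle.load(open("side.pkl","rb"))
q=[onz(T,p,8) for p in [(355,226.75),(349.5,257),(410,270),(416.2,239.2)]]
print("stand base",np.array(q)[:,:2],np.mean(q,0))
q=[onz(T,p,92) for p in [(224.5,242),(225.75,294),(273.5,291.7),(272,240.7)]]
print("console top",np.array(q)[:,:2],np.mean(q,0))
for n,lo,hi in[("y",(20,150,170),(35,255,255)),("w",(0,0,185),(180,60,255)),("b",(100,120,130),(125,255,255))]:
    p=comp(T,(222,245,45,40),lo,hi);P=np.array([onz(T,u,182)[:2] for u in p],np.float32);print(n,len(p),cv2.minAreaRect(P),P.mean(0))
for nm,c,roi in(("T",T,(340,215,110,60)),("S",S,(315,262,120,90))):
    p=comp(c,roi,(5,180,130),(18,255,255));print(nm,"orange",len(p),p.mean(0),onz(c,p.mean(0),112 if nm=="T" else 100))
# blue hole front face, triangulate direction: plane later
o,d=ray(S,(239,217.1));print("blue hole at z160",onz(S,(239,217.1),160))
# rod rows per column (top): bright ridge
g=cv2.cvtColor(T["frame"],cv2.COLOR_BGR2GRAY).astype(int)
pts=[]
for u in range(366,408,3):
    e=238+(u-355)*.206;vs=np.arange(int(e)-4,int(e)+6);w=np.clip(g[vs,u]-np.median(g[vs,u])-15,0,None)
    if w.sum()>0: pts.append((u,(w*vs).sum()/w.sum()))
P=np.array([onz(T,p,101)[:2] for p in pts]);v=cv2.fitLine(P.astype(np.float32),cv2.DIST_HUBER,0,.01,.01).ravel();print("rod",v,np.degrees(np.arctan2(v[1],v[0])))
for p in[(355,238),(417,250.7)]:print(onz(T,p,100))
E
```

```text
stand base [[ 598.7  -79.9]
 [ 521.5  -63.4]
 [ 484.7 -214.6]
 [ 562.3 -234. ]] [ 541.8 -148.     8. ]
console top [[559.1 236.5]
 [435.9 233.4]
 [438.5 120.7]
 [559.1 122.8]] [498.1 178.3  92. ]
y 95 ((498.4184265136719, 206.60081481933594), (6.582617282867432, 56.667396545410156), 89.96302795410156) [500.4 206.1]
w 79 ((497.7686767578125, 179.77418518066406), (56.85836410522461, 6.213967323303223), 2.6950290203094482) [497.4 179.9]
b 76 ((498.1558532714844, 153.92031860351562), (54.679630279541016, 6.113309383392334), 3.227522373199463) [498. 154.]
T orange 5 [420.4 248.8] [ 528.6 -223.2  112. ]
S orange 40 [398.3 318.7] [ 536.  -217.1  100. ]
blue hole at z160 [498.6 153.5 160. ]
rod [   0.2    1.   544.  -144.7] 76.48703
[559.2 -74.1 100. ]
[ 525.4 -217.4  100. ]
```

```bash
cat > plan.py <<'E'
import numpy as np,sys
from plant import monitor
# usage: plan.py "x,y,z,yawdeg,rows" ... ; prints tool-frame rows, rounded
o=monitor.get_obs();p=np.array(o["tool_pos"]);yaw=np.degrees(o["tcp_rot"][2])
print("t",round(o["time"],2),"pos",p.round(1),"rpy",np.degrees(o["tcp_rot"]).round(2),"w",round(o["grip_width"],1),"F",o["contact_force"].round(1))
L=[];S=[]
for a in sys.argv[1:]:
    x,y,z,w,n=map(float,a.split(","));n=int(n);q=np.array([x,y,z])
    for k in range(n):
        r=n-k;d=(q-p)/r;s=((yaw-w+180)%360-180)/r
        c,si=np.cos(np.radians(yaw)),np.sin(np.radians(yaw))
        B=np.array([[c,si,0],[si,-c,0],[0,0,-1]])
        f=np.round(B@d/200,3);g=round(s/90,3)
        p=p+B.T@f*200;yaw-=g*90;L.append(f.tolist());S.append(g)
print(L,S,len(L))
E
python3 plan.py 620,330,230,140,8 520,-120,230,90,8 522.8,-230.4,230,76.5,4
```

```text
t 0.1 pos [177.3 493.8 226.1] rpy [-1.7992e+02 -1.0000e-02  1.6024e+02] w 92.2 F [ 1.1 -0.3 -0.7]
[[-0.295, -0.003, -0.002], [-0.295, 0.01, -0.002], [-0.294, 0.023, -0.003], [-0.293, 0.036, -0.002], [-0.291, 0.049, -0.003], [-0.288, 0.062, -0.002], [-0.286, 0.074, -0.003], [-0.282, 0.087, -0.002], [-0.133, -0.256, -0.0], [-0.16, -0.24, -0.0], [-0.185, -0.221, -0.0], [-0.208, -0.199, -0.0], [-0.228, -0.176, -0.0], [-0.246, -0.15, -0.0], [-0.261, -0.122, -0.0], [-0.272, -0.093, -0.0], [-0.138, 0.004, -0.0], [-0.138, 0.012, -0.0], [-0.137, 0.019, -0.0], [-0.135, 0.028, -0.0]] [np.float64(0.028), np.float64(0.028), np.float64(0.028), np.float64(0.028), np.float64(0.028), np.float64(0.028), np.float64(0.028), np.float64(0.029), np.float64(0.069), np.float64(0.069), np.float64(0.07), np.float64(0.069), np.float64(0.07), np.float64(0.069), np.float64(0.07), np.float64(0.069), np.float64(0.038), np.float64(0.037), np.float64(0.038), np.float64(0.037)] 20
```

{"name": "servo_tool", "arguments": {
  "linear": [
    [-0.29,0,0],
    [-0.29,0.01,0],
    [-0.29,0.02,0],
    [-0.29,0.04,0],
    [-0.29,0.05,0],
    [-0.29,0.06,0],
    [-0.29,0.07,0],
    [-0.28,0.09,0]
  ],
  "spin": [0.03,0.03,0.03,0.03,0.03,0.03,0.03,0.03]
}}

```text
time: 1.1
tool_pos: [617.4, 325.8, 226.2]
tcp_rot: [-3.141, -0.001, 2.418]
contact_force: [0.9, 1.1, 0.2]
grip_width: 92.0
finger_force: 0.0
```

{"name": "servo_tool", "arguments": {
  "linear": [
    [-0.13,-0.26,0],
    [-0.16,-0.24,0],
    [-0.18,-0.22,0],
    [-0.21,-0.2,0],
    [-0.23,-0.18,0],
    [-0.25,-0.15,0],
    [-0.26,-0.12,0],
    [-0.27,-0.09,0]
  ],
  "spin": [0.07,0.07,0.07,0.07,0.07,0.07,0.07,0.07]
}}

```text
time: 2.1
tool_pos: [501.8, -122.3, 226.5]
tcp_rot: [-3.141, -0.0, 1.537]
contact_force: [0.4, 0.0, 0.1]
grip_width: 91.9
finger_force: 0.0
```

```bash
python3 plan.py 522.8,-230.4,230,76.5,5
```

```text
t 2.1 pos [ 501.8 -122.3  226.5] rpy [-1.7998e+02 -1.0000e-02  8.8040e+01] w 91.9 F [0.4 0.  0.1]
[[-0.107, 0.025, -0.004], [-0.106, 0.029, -0.003], [-0.105, 0.033, -0.004], [-0.104, 0.037, -0.003], [-0.102, 0.042, -0.004]] [np.float64(0.026), np.float64(0.026), np.float64(0.025), np.float64(0.026), np.float64(0.025)] 5
```

{"name": "servo_tool", "arguments": {
  "linear": [
    [-0.107,0.025,0],
    [-0.106,0.029,0],
    [-0.105,0.033,0],
    [-0.104,0.037,0],
    [-0.102,0.042,0],
    [0,0,0],
    [0,0,0],
    [0,0,0]
  ],
  "spin": [0.026,0.026,0.026,0.026,0.025,0,0,0]
}}

```text
time: 3.1
tool_pos: [524.0, -228.0, 226.8]
tcp_rot: [-3.142, -0.0, 1.338]
contact_force: [0.6, 0.5, -0.0]
grip_width: 91.9
finger_force: 0.0
```

Run:
```python
from plant import monitor, optics
from h import *
np.set_printoptions(precision=1,suppress=True)
c=optics.capture("wrist");cv2.imwrite("pics/w1.png",c["frame"]);pickle.dump(c,open("w1.pkl","wb"))
u=np.array([.2334,.9724]);C=np.array([542.5,-148.2])
for s,z in((77.5,100),(-72.5,100),(-72.5,112),(-122.5,112)):print(s,proj(c,np.r_[C+s*u,z]))
o=monitor.get_obs();print(o["tool_pos"],np.degrees(o["tcp_rot"]))
```

```text
77.5 [320.4   1.9]
-72.5 [319.7 221.1]
-72.5 [319.7 224.8]
-122.5 [319.5 286.5]
[ 524.  -228.   226.9] [180.   -0.   76.7]
```

View pics/w1.png

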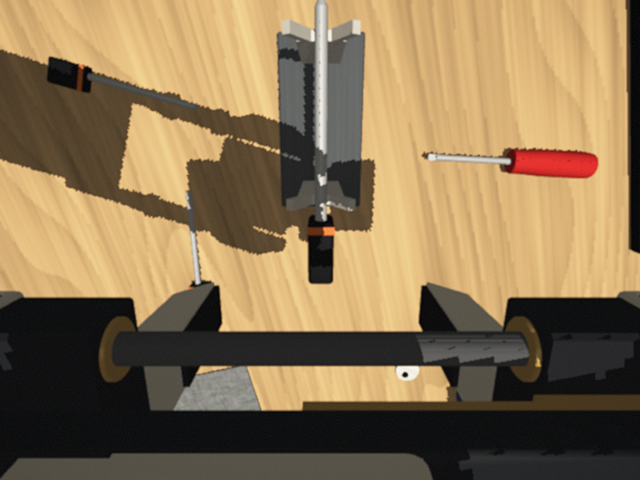

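The wrist view shows the bar's handle at (321,217–283), orange band at (321,231), and the rod vertical up to (320,0). It lines up with the tool, about 4 mm ahead of my estimate, so descending straight down is right.

{"name": "servo_tool", "arguments": {
  "linear": [
    [0,0.004,0.12],
    [0,0,0.12],
    [0,0,0.12],
    [0,0,0.12],
    [0,0,0.12],
    [0,0,0.1],
    [0,0,0.04],
    [0,0,0]
  ],
  "spin": [0,0,0,0,0,0,0,0]
}}

```text
time: 4.15
tool_pos: [524.7, -228.6, 78.7]
tcp_rot: [-3.141, -0.0, 1.338]
contact_force: [-0.0, -0.8, -0.0]
grip_width: 91.9
finger_force: 0.0
```

{"name": "servo_tool", "arguments": {
  "linear": [
    [0,0,0],
    [0,0,0],
    [0,0,0],
    [0,0,0],
    [0,0,0],
    [0,0,0],
    [0,0,0],
    [0,0,0]
  ],
  "spin": [0,0,0,0,0,0,0,0],
  "hand": -1
}}

```text
time: 5.15
tool_pos: [524.8, -228.8, 78.7]
tcp_rot: [-3.142, -0.0, 1.338]
contact_force: [0.1, 0.1, -0.1]
grip_width: 19.7
finger_force: 30.0
```

{"name": "servo_tool", "arguments": {
  "linear": [
    [0,0,-0.05],
    [0,0,-0.08],
    [0,0,-0.08],
    [0,0,-0.05],
    [0,0,-0.04],
    [0,0,0],
    [0,0,0],
    [0,0,0]
  ],
  "spin": [0,0,0,0,0,0,0,0]
}}

```text
time: 6.15
tool_pos: [524.5, -228.7, 138.1]
tcp_rot: [-3.14, -0.0, 1.338]
contact_force: [-0.4, -0.3, -1.7]
grip_width: 19.7
finger_force: 30.0
```

```bash
python3 plan.py 500.9,-52,139,90.7,7
```

```text
t 6.15 pos [ 524.5 -228.7  138.1] rpy [-1.7994e+02 -3.0000e-02  7.6630e+01] w 19.7 F [-0.4 -0.3 -1.7]
[[0.119, -0.046, -0.001], [0.12, -0.041, -0.001], [0.122, -0.037, -0.0], [0.123, -0.033, -0.001], [0.124, -0.029, -0.0], [0.125, -0.024, -0.001], [0.126, -0.02, -0.0]] [np.float64(-0.022), np.float64(-0.022), np.float64(-0.022), np.float64(-0.023), np.float64(-0.022), np.float64(-0.023), np.float64(-0.022)] 7
```

{"name": "servo_tool", "arguments": {
  "linear": [
    [0.119,-0.046,0],
    [0.12,-0.041,0],
    [0.122,-0.037,0],
    [0.123,-0.033,0],
    [0.124,-0.029,0],
    [0.125,-0.024,-0.002],
    [0.126,-0.02,-0.002],
    [0,0,0]
  ],
  "spin": [-0.022,-0.022,-0.022,-0.023,-0.022,-0.023,-0.022,0]
}}

```text
time: 7.15
tool_pos: [500.7, -50.8, 139.3]
tcp_rot: [-3.141, -0.0, 1.585]
contact_force: [0.4, 0.3, -0.5]
grip_width: 20.2
finger_force: 30.0
```

```bash
python3 plan.py
python3 - <<'E'
from plant import optics
from h import *
fs=[]
for n,(x,y,w,h) in(("top",(215,220,160,120)),("side",(175,180,160,120))):
    c=optics.capture(n);pickle.dump(c,open(n+"2.pkl","wb"));fs.append(cv2.resize(c["frame"][y:y+h,x:x+w],(640 if 0 else 400,300),interpolation=cv2.INTER_CUBIC))
c=optics.capture("wrist");pickle.dump(c,open("w2.pkl","wb"));fs.append(cv2.resize(c["frame"],(400,300)));fs.append(cv2.resize(c["frame"][0:240,160:480],(400,300)))
cv2.imwrite("pics/c2.png",np.vstack([np.hstack(fs[:2]),np.hstack(fs[2:])]))
E
```

```text
t 7.15 pos [500.7 -50.8 139.3] rpy [-1.7996e+02 -3.0000e-02  9.0800e+01] w 20.2 F [ 0.4  0.3 -0.5]
[] [] 0
```

View pics/c2.png

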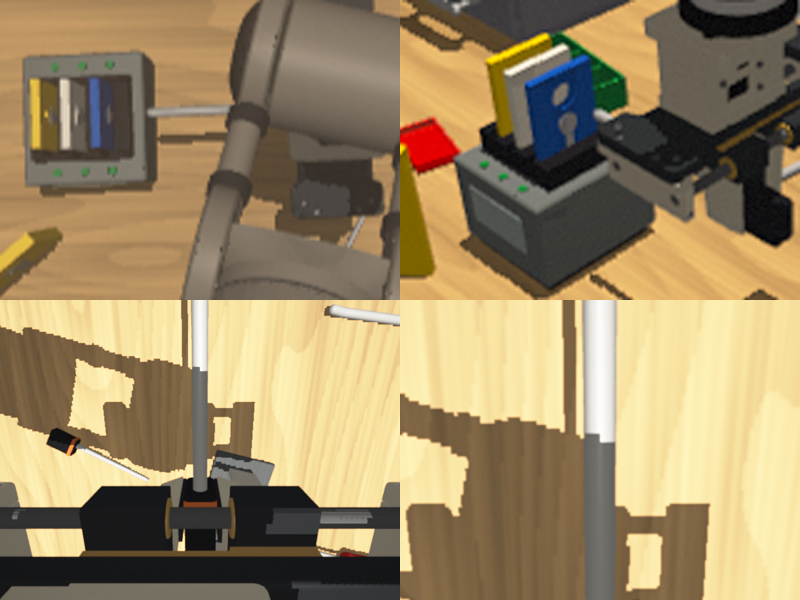

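The top crop shows the rod tip at about pixel (275,265), just right of the console. The side crop shows the tip at about (254,226), with the blue hole at (240,219). In the wrist view the rod is straight and in line with the tool.

Run:
```python
from h import *
np.set_printoptions(precision=1,suppress=True)
T=pickle.load(open("top2.pkl","rb"));S=pickle.load(open("side2.pkl","rb"))
g=cv2.cvtColor(T["frame"],cv2.COLOR_BGR2HSV)
for u in range(272,308,3):
    col=g[252:280,u].astype(int);w=np.where((col[:,1]<60)&(col[:,2]>120))[0]+252
    if len(w):print(u,w.min(),w.max(),onz(T,(u,w.mean()),161)[:2],end="; ")
P=lambda c:c["K"]@c["world_to_cam"][:3]
X=cv2.triangulatePoints(P(T),P(S),np.array([[275.],[264.8]]),np.array([[253.8],[226.]])).ravel();print("\ntip",X[:3]/X[3])
# blue hole: mask of the not-blue region within the blue face, upper hole
p=comp(S,(222,200,35,50),(100,120,60),(125,255,255));m=np.zeros((480,640),np.uint8);m[p[:,1].astype(int),p[:,0].astype(int)]=255
ct,_=cv2.findContours(m,cv2.RETR_CCOMP,cv2.CHAIN_APPROX_NONE)
for k in ct:
    if len(k)>6:
        (cx,cy),r,_=cv2.minAreaRect(k);o,d=ray(S,(cx,cy));
        X=o+d*(152-o[1])/d[1];print("c",len(k),cx,cy,r,"at y152:",X)
print("expect hole px",proj(S,(498,150,160)),"tip expect",proj(S,(499,111,160)),proj(T,(499,111,160)))
```

```text
275 264 266 [497.  107.8]; 278 263 266 [497.9 101.1]; 281 263 265 [498.8  94.5]; 284 263 265 [498.6  87.8]; 287 263 265 [498.5  81.2]; 290 263 265 [498.3  74.5]; 293 263 265 [498.1  67.9]; 296 263 265 [498.   61.2]; 299 262 265 [498.9  54.6]; 302 262 265 [498.7  47.9]; 305 262 265 [498.5  41.3]; 
tip [498.2 107.6 158.9]
c 132 239.55996704101562 222.91998291015625 (39.31514358520508, 26.870058059692383) at y152: [497.1 152.  147.6]
c 25 238.75001525878906 217.25001525878906 (7.0710673332214355, 10.60660171508789) at y152: [497. 152. 161.]
expect hole px [239.8 217.8] tip expect [252.5 224.8] [273.6 264.1]
```

{"name": "servo_tool", "arguments": {
  "linear": [
    [0,0,-0.005],
    [0.05,0,0],
    [0.06,0,0],
    [0.06,0,0],
    [0.06,0,0],
    [0.06,0,0],
    [0.06,0,0],
    [0,0,0]
  ],
  "spin": [0,0,0,0,0,0,0,0]
}}

```text
time: 8.3
tool_pos: [500.2, 18.8, 140.5]
tcp_rot: [-3.142, -0.0, 1.584]
contact_force: [-0.3, 0.2, -1.0]
grip_width: 20.2
finger_force: 30.0
```

Run:
```python
from plant import optics
from h import *
fs=[]
for n,(x,y,w,h) in(("top",(215,225,80,80)),("side",(195,175,80,80))):
    c=optics.capture(n);fs.append(cv2.resize(c["frame"][y:y+h,x:x+w],(400,400),interpolation=cv2.INTER_CUBIC))
cv2.imwrite("pics/c3.png",np.hstack(fs))
```

```text
(no output)
```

View pics/c3.png

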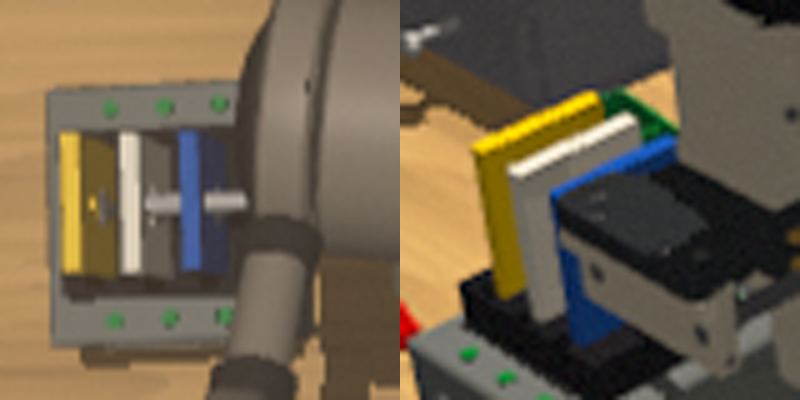

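The top crop shows the rod through the blue paddle, with its tip at crop (150,203), right at the white hole. No contact force, so I continue.

{"name": "servo_tool", "arguments": {
  "linear": [
    [0.05,0,0],
    [0.06,0,0],
    [0.06,0,0],
    [0.06,0,0],
    [0.06,0,0],
    [0.06,0,0],
    [0.04,0,0],
    [0,0,0]
  ],
  "spin": [0,0,0,0,0,0,0,0]
}}

```text
time: 9.4
tool_pos: [499.3, 96.4, 140.5]
tcp_rot: [3.142, -0.0, 1.584]
contact_force: [0.4, -1.2, -1.2]
grip_width: 20.0
finger_force: 30.0
```

Run:
```python
from plant import optics
from h import *
fs=[]
for n,(x,y,w,h) in(("top",(190,225,100,80)),("side",(175,175,100,80))):
    c=optics.capture(n);fs.append(cv2.resize(c["frame"][y:y+h,x:x+w],(400,320),interpolation=cv2.INTER_CUBIC))
    if n=="top":pickle.dump(c,open("top3.pkl","wb"))
cv2.imwrite("pics/c4.png",np.hstack(fs))
```

```text
(no output)
```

View pics/c4.png

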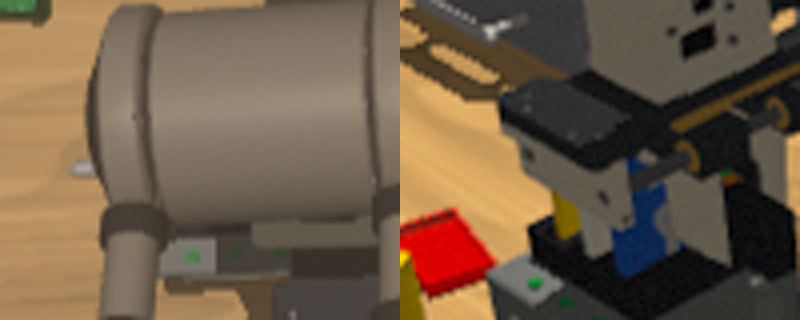

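The tip sticks out past the wrist at top pixel (208,267), y ≈ 257, so the bar is through all three paddles. Lifting.

{"name": "servo_tool", "arguments": {
  "linear": [
    [0,0,-0.02],
    [0,0,-0.02],
    [0,0,-0.02],
    [0,0,-0.03],
    [0,0,-0.03],
    [0,0,-0.04],
    [0,0,-0.04],
    [0,0,-0.04]
  ],
  "spin": [0,0,0,0,0,0,0,0]
}}

```text
time: 10.5
tool_pos: [499.4, 95.9, 189.2]
tcp_rot: [3.141, -0.0, 1.583]
contact_force: [0.6, 0.3, -3.3]
grip_width: 19.9
finger_force: 30.0
```

{"name": "servo_tool", "arguments": {
  "linear": [
    [0,0,-0.04],
    [0,0,-0.04],
    [0,0,-0.04],
    [0,0,-0.03],
    [0,0,-0.02],
    [0,0,0],
    [0,0,0],
    [0,0,0]
  ],
  "spin": [0,0,0,0,0,0,0,0]
}}

```text
time: 11.5
tool_pos: [499.2, 95.8, 222.2]
tcp_rot: [-3.141, -0.0, 1.583]
contact_force: [-0.2, -0.1, -2.3]
grip_width: 20.0
finger_force: 30.0
```

Run:
```python
from plant import optics
from h import *
fs=[]
for n,(x,y,w,h) in(("side",(170,130,140,140)),("wrist",(120,0,400,400))):
    c=optics.capture(n);fs.append(cv2.resize(c["frame"][y:y+h,x:x+w],(400,400),interpolation=cv2.INTER_CUBIC))
cv2.imwrite("pics/c5.png",np.hstack(fs))
```

```text
(no output)
```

View pics/c5.png

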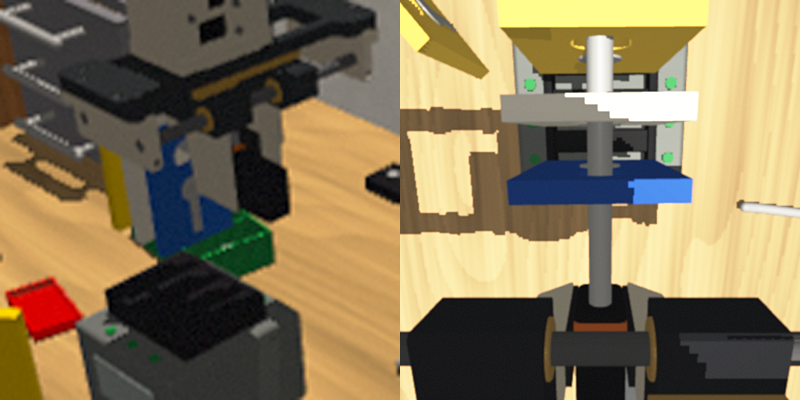

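All three paddles hang on the bar in the wrist crop: blue at (600,185), white at (600,105) and yellow at (600,40). The console slots are empty. Now a gentle transit back above the stand.

```bash
python3 plan.py 500,85,222,90.2,2 513,-65,222,83.5,8 524,-216,222,76.7,8 524.8,-228.8,222,76.65,3
python3 - <<'E'
from plant import optics
from h import *
T=optics.capture("top");S=optics.capture("side");pickle.dump((T,S),open("lift.pkl","wb"))
E
```

```text
t 11.6 pos [499.3  95.8 222.3] rpy [-179.98   -0.     90.67] w 19.8 F [-0.2 -0.4 -2.9]
[[-0.027, 0.001, 0.001], [-0.027, 0.002, 0.001], [-0.094, 0.008, -0.0], [-0.094, 0.009, -0.0], [-0.093, 0.01, -0.0], [-0.093, 0.012, -0.0], [-0.093, 0.013, -0.0], [-0.093, 0.015, -0.0], [-0.093, 0.016, -0.0], [-0.093, 0.017, -0.0], [-0.093, 0.018, -0.0], [-0.093, 0.019, -0.0], [-0.092, 0.02, -0.0], [-0.092, 0.022, -0.0], [-0.092, 0.023, -0.0], [-0.091, 0.024, -0.0], [-0.091, 0.025, -0.0], [-0.091, 0.027, -0.0], [-0.021, 0.006, -0.0], [-0.02, 0.006, -0.0], [-0.021, 0.007, -0.0]] [np.float64(0.003), np.float64(0.002), np.float64(0.009), np.float64(0.009), np.float64(0.009), np.float64(0.01), np.float64(0.009), np.float64(0.01), np.float64(0.009), np.float64(0.01), np.float64(0.009), np.float64(0.009), np.float64(0.01), np.float64(0.009), np.float64(0.01), np.float64(0.009), np.float64(0.01), np.float64(0.009), np.float64(0.0), np.float64(0.0), np.float64(0.001)] 21
```

{"name": "servo_tool", "arguments": {
  "linear": [
    [-0.02,0,0],
    [-0.035,0.002,0],
    [-0.06,0.005,0],
    [-0.09,0.01,0],
    [-0.09,0.01,0],
    [-0.09,0.01,0],
    [-0.09,0.013,0],
    [-0.09,0.015,0]
  ],
  "spin": [0.005,0.005,0.01,0.01,0.01,0.01,0.01,0.01]
}}

```text
time: 12.7
tool_pos: [507.9, -19.0, 222.5]
tcp_rot: [3.141, -0.0, 1.471]
contact_force: [0.0, -0.1, -2.7]
grip_width: 20.0
finger_force: 30.0
```

{"name": "servo_tool", "arguments": {
  "linear": [
    [-0.09,0.016,0],
    [-0.09,0.018,0],
    [-0.09,0.018,0],
    [-0.09,0.02,0],
    [-0.09,0.02,0],
    [-0.09,0.02,0],
    [-0.09,0.02,0],
    [-0.09,0.02,0]
  ],
  "spin": [0.01,0.01,0.01,0.01,0.01,0.01,0.01,0.01]
}}

```text
time: 13.7
tool_pos: [515.9, -165.8, 222.5]
tcp_rot: [3.142, -0.0, 1.346]
contact_force: [1.5, 0.3, -3.0]
grip_width: 19.5
finger_force: 30.0
```

```bash
python3 plan.py 524.8,-228.8,222,76.65,8
```

```text
t 13.7 pos [ 515.9 -165.8  222.5] rpy [180.    -0.    77.12] w 19.5 F [ 1.5  0.3 -3. ]
[[-0.037, 0.014, 0.0], [-0.037, 0.014, 0.0], [-0.037, 0.014, 0.0], [-0.037, 0.015, 0.0], [-0.037, 0.014, 0.001], [-0.037, 0.015, 0.0], [-0.037, 0.015, 0.001], [-0.038, 0.014, 0.0]] [np.float64(0.001), np.float64(0.001), np.float64(0.001), np.float64(0.0), np.float64(0.001), np.float64(0.0), np.float64(0.001), np.float64(0.0)] 8
```

{"name": "servo_tool", "arguments": {
  "linear": [
    [-0.06,0.02,0],
    [-0.05,0.02,0],
    [-0.05,0.02,0],
    [-0.04,0.015,0],
    [-0.035,0.015,0],
    [-0.03,0.01,0],
    [-0.02,0.01,0],
    [-0.01,0.005,0]
  ],
  "spin": [0.002,0.002,0.001,0,0,0,0,0]
}}

```text
time: 14.7
tool_pos: [524.9, -227.4, 222.5]
tcp_rot: [-3.142, -0.0, 1.339]
contact_force: [0.3, 0.4, -2.9]
grip_width: 20.0
finger_force: 30.0
```

{"name": "servo_tool", "arguments": {
  "linear": [
    [0,0,0],
    [0,0,0],
    [0,0,0],
    [0,0,0],
    [0,0,0],
    [0,0,0],
    [0,0,0],
    [0,0,0]
  ],
  "spin": [0,0,0,0,0,0,0,0]
}}

```text
time: 15.7
tool_pos: [524.9, -227.3, 222.5]
tcp_rot: [3.142, -0.0, 1.339]
contact_force: [-0.3, 1.0, -2.5]
grip_width: 19.7
finger_force: 30.0
```

```bash
python3 plan.py 524.8,-228.8,160,76.65,7
python3 - <<'E'
from plant import optics
from h import *
fs=[]
for n,(x,y,w,h) in(("side",(290,170,150,200)),("wrist",(120,0,400,480))):
    c=optics.capture(n);fs.append(cv2.resize(c["frame"][y:y+h,x:x+w],(400,530),interpolation=cv2.INTER_CUBIC))
cv2.imwrite("pics/c6.png",np.hstack(fs))
E
```

```text
t 15.7 pos [ 524.9 -227.3  222.5] rpy [ 1.800e+02 -1.000e-02  7.672e+01] w 19.7 F [-0.3  1.  -2.5]
[[-0.001, 0.0, 0.045], [-0.001, 0.0, 0.045], [-0.001, 0.0, 0.044], [-0.001, 0.0, 0.045], [-0.001, 0.0, 0.044], [-0.001, 0.001, 0.045], [-0.002, 0.0, 0.044]] [np.float64(0.0), np.float64(0.0), np.float64(0.0), np.float64(0.0), np.float64(0.0), np.float64(0.0), np.float64(0.001)] 7
```

View pics/c6.png

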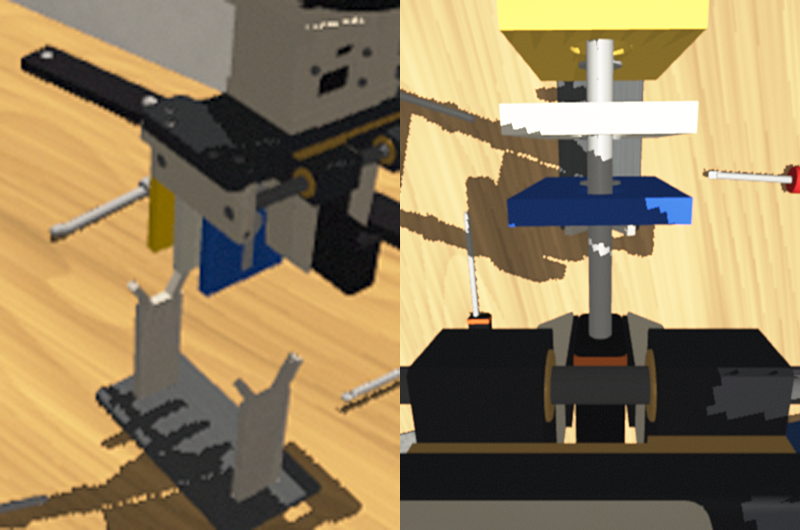

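The bar hangs over the stand with all three paddles positioned between the post locations: side crop posts at (155,290) and (265,380), paddles between them. Descending.

{"name": "servo_tool", "arguments": {
  "linear": [
    [-0.004,0,0.04],
    [-0.003,0,0.06],
    [0,0,0.07],
    [0,0,0.07],
    [0,0,0.07],
    [0,0,0.07],
    [0,0,0.06],
    [0,0,0.04]
  ],
  "spin": [0.001,0,0,0,0,0,0,0]
}}

```text
time: 16.8
tool_pos: [524.4, -228.5, 125.6]
tcp_rot: [-3.141, -0.0, 1.338]
contact_force: [0.3, 0.6, -2.6]
grip_width: 20.0
finger_force: 30.0
```

{"name": "servo_tool", "arguments": {
  "linear": [
    [0,0,0.03],
    [0,0,0.03],
    [0,0,0.03],
    [0,0,0.03],
    [0,0,0.03],
    [0,0,0.03],
    [0,0,0.01],
    [0,0,0]
  ],
  "spin": [0,0,0,0,0,0,0,0]
}}

```text
time: 17.8
tool_pos: [524.5, -228.6, 88.4]
tcp_rot: [-3.141, -0.0, 1.338]
contact_force: [0.6, 0.1, -2.4]
grip_width: 20.0
finger_force: 30.0
```

{"name": "servo_tool", "arguments": {
  "linear": [
    [0,0,0.01],
    [0,0,0.01],
    [0,0,0.01],
    [0,0,0.01],
    [0,0,0.006],
    [0,0,0],
    [0,0,0],
    [0,0,0]
  ],
  "spin": [0,0,0,0,0,0,0,0]
}}

```text
time: 18.8
tool_pos: [524.6, -228.6, 79.4]
tcp_rot: [3.141, -0.0, 1.338]
contact_force: [-0.5, -0.5, -2.5]
grip_width: 19.8
finger_force: 30.0
```

```bash
python3 plan.py
```

```text
t 18.8 pos [ 524.6 -228.6   79.4] rpy [179.99  -0.    76.64] w 19.8 F [-0.5 -0.5 -2.5]
[] [] 0
```

{"name": "servo_tool", "arguments": {
  "linear": [
    [0,0,0.002],
    [0,0,0.002],
    [0,0,0.001],
    [0,0,0],
    [0,0,0],
    [0,0,0],
    [0,0,0],
    [0,0,0]
  ],
  "spin": [0,0,0,0,0,0,0,0]
}}

```text
time: 19.8
tool_pos: [524.6, -228.7, 78.5]
tcp_rot: [3.141, 0.0, 1.337]
contact_force: [-1.8, 0.2, 4.1]
grip_width: 19.9
finger_force: 30.0
```

```bash
python3 plan.py
python3 - <<'E'
from plant import optics
from h import *
fs=[]
for n,(x,y,w,h) in(("side",(300,240,140,140)),("wrist",(120,0,400,400))):
    c=optics.capture(n);fs.append(cv2.resize(c["frame"][y:y+h,x:x+w],(400,400),interpolation=cv2.INTER_CUBIC))
cv2.imwrite("pics/c7.png",np.hstack(fs))
E
```

```text
t 19.8 pos [ 524.6 -228.7   78.5] rpy [179.98   0.    76.63] w 19.9 F [-1.8  0.2  4.1]
[] [] 0
```

The force turned upward (+4 N), so the rod is seated. Releasing.

{"name": "servo_tool", "arguments": {
  "linear": [
    [0,0,0],
    [0,0,0],
    [0,0,0],
    [0,0,0],
    [0,0,0],
    [0,0,0],
    [0,0,0],
    [0,0,0]
  ],
  "spin": [0,0,0,0,0,0,0,0],
  "hand": 1
}}

```text
time: 20.9
tool_pos: [524.6, -228.6, 78.3]
tcp_rot: [3.142, -0.0, 1.338]
contact_force: [0.5, 0.2, -0.7]
grip_width: 90.7
finger_force: 0.0
```

{"name": "servo_tool", "arguments": {
  "linear": [
    [0,0,-0.05],
    [0,0,-0.1],
    [0,0,-0.15],
    [0,0,-0.15],
    [0,0,-0.15],
    [0,0,-0.15],
    [0,0,0],
    [0,0,0]
  ],
  "spin": [0,0,0,0,0,0,0,0]
}}

```text
time: 21.9
tool_pos: [524.1, -228.4, 227.8]
tcp_rot: [-3.141, -0.0, 1.338]
contact_force: [0.1, 0.7, -0.6]
grip_width: 91.6
finger_force: 0.0
```

{"name": "servo_tool", "arguments": {
  "linear": [
    [-0.1,0,0],
    [-0.15,0,0],
    [-0.15,0,0],
    [-0.15,0,0],
    [-0.1,0,0],
    [0,0,0],
    [0,0,0],
    [0,0,0]
  ],
  "spin": [0,0,0,0,0,0,0,0]
}}

```text
time: 22.9
tool_pos: [494.8, -354.1, 228.4]
tcp_rot: [-3.142, -0.0, 1.339]
contact_force: [-0.1, 0.5, -0.5]
grip_width: 91.8
finger_force: 0.0
```

```bash
python3 plan.py
python3 - <<'E'
from plant import optics
from h import *
fs=[]
for n,(x,y,w,h) in(("side",(300,240,140,140)),("top",(335,190,120,120))):
    c=optics.capture(n);fs.append(cv2.resize(c["frame"][y:y+h,x:x+w],(400,400),interpolation=cv2.INTER_CUBIC))
cv2.imwrite("pics/c8.png",np.hstack(fs))
E
```

```text
t 22.9 pos [ 494.8 -354.1  228.4] rpy [-1.800e+02 -2.000e-02  7.671e+01] w 91.8 F [-0.1  0.5 -0.5]
[] [] 0
```

View pics/c8.png

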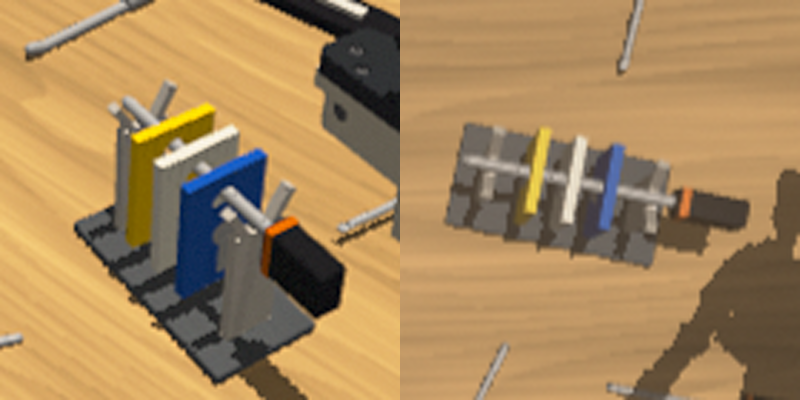

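The bar lies in both notches (top crop: tip at (468,160), handle at (712,208)). All three paddles hang between the posts, and the gripper is clear. Handing in.

```bash
python3 -c "
from plant import workorder;print(workorder.close_job())"
```

```text
the job is handed in; nothing more can be done
None
```

I handed the job in at about 23 s: the bar is back in both notches of its stand the same way round, the yellow, white and blue paddles hang between the posts, and the gripper is clear.

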